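# Line up the waxed cheeses by size beside the crown

### The job

Dress the display board: stand the four waxed cheeses in a row in order of size, one upright in the middle of each slate disc, with the biggest on the disc next to the little crown and the others getting smaller away from it. Leave the honey jar where it stands, and let go of everything at the end.

Things in the scene. Friction and masses are not known exactly. Their poses are not given: they have to be found in the camera images.
- cheese_red: The biggest of the four small round cheeses: an upright solid cylinder in red wax, 60 mm in diameter and 70 mm high, with a white paper ring on its top; 40 to 300 g, loose. Origin: centre of its underside; z up along its axis. It starts upright on the counter (z = 0).
- cheese_yellow: The second biggest of the four small round cheeses: an upright solid cylinder in yellow wax, 54 mm in diameter and 60 mm high, with a white paper ring on its top; 40 to 300 g, loose. Origin: centre of its underside; z up along its axis. It starts upright on the counter (z = 0).
- cheese_green: The third of the four small round cheeses: an upright solid cylinder in green wax, 48 mm in diameter and 50 mm high, with a white paper ring on its top; 40 to 300 g, loose. Origin: centre of its underside; z up along its axis. It starts upright on the counter (z = 0).
- cheese_black: The smallest of the four small round cheeses: an upright solid cylinder in black wax, 42 mm in diameter and 40 mm high, with a white paper ring on its top; 40 to 300 g, loose. Origin: centre of its underside; z up along its axis. It starts upright on the counter (z = 0).
- disc_1: The first (leftmost, farthest to +y) of four equal grey slate discs in a straight row, seen from the robot, on a dark wooden board 100 x 550 x 8 mm that lies across the counter; all fixed. Disc 70 mm in diameter, 4 mm thick, flat top without rim, 92 mm from centre to centre along the row. Origin: centre of its underside (on the board, 8 mm above the counter), so its top is 4 mm above the origin and 12 mm above the counter; y runs along the row.
- disc_2: The second from the left of four equal grey slate discs in a straight row, seen from the robot, on a dark wooden board 100 x 550 x 8 mm that lies across the counter; all fixed. Disc 70 mm in diameter, 4 mm thick, flat top without rim, 92 mm from centre to centre along the row. Origin: centre of its underside (on the board, 8 mm above the counter), so its top is 4 mm above the origin and 12 mm above the counter; y runs along the row.
- disc_3: The third from the left of four equal grey slate discs in a straight row, seen from the robot, on a dark wooden board 100 x 550 x 8 mm that lies across the counter; all fixed. Disc 70 mm in diameter, 4 mm thick, flat top without rim, 92 mm from centre to centre along the row. Origin: centre of its underside (on the board, 8 mm above the counter), so its top is 4 mm above the origin and 12 mm above the counter; y runs along the row.
- disc_4: The last (rightmost, farthest to -y) of four equal grey slate discs in a straight row, seen from the robot, on a dark wooden board 100 x 550 x 8 mm that lies across the counter; all fixed. Disc 70 mm in diameter, 4 mm thick, flat top without rim, 92 mm from centre to centre along the row. Origin: centre of its underside (on the board, 8 mm above the counter), so its top is 4 mm above the origin and 12 mm above the counter; y runs along the row.
- crown: A small white crown with brass-tipped points on a round blue base, 64 mm in diameter and 56 mm high, fixed on the same board in line with the discs, 90 mm beyond the centre of the end disc, at either the left or the right end of the row (a small herb in a terracotta pot, 58 mm wide and 55 mm high, stands at the other end). Origin: centre of its underside, on the board.
- honey_jar: A loose amber glass jar of honey with a white cap, 48 mm in diameter and 62 mm high, standing among the cheeses, as does a loose white bowl 76 mm wide and 45 mm high. Origin: centre of its underside. To be left alone.
Things that resemble listed ones, but are neither listed nor needed, are in the scene too. What is shaped like the cheese_black but purple is not meant.

How it is judged (in metres and radians):
At the end, for the whole second after the job is handed in: Red, yellow, green and black cheese stand on the four discs in this order, counted from the crown: each upright (within 7 degrees), its centre within 14 mm of its disc's centre, resting on the disc's top and still (((horizontal distance between cheese_red and disc_1 below 0.014 m and z of cheese_red in the frame of disc_1 between 0.001 and 0.009 m and horizontal distance between cheese_yellow and disc_2 below 0.014 m and z of cheese_yellow in the frame of disc_2 between 0.001 and 0.009 m and horizontal distance between cheese_green and disc_3 below 0.014 m and z of cheese_green in the frame of disc_3 between 0.001 and 0.009 m and horizontal distance between cheese_black and disc_4 below 0.014 m and z of cheese_black in the frame of disc_4 between 0.001 and 0.009 m and horizontal distance between crown and disc_1 below 0.12 m) or (horizontal distance between cheese_red and disc_4 below 0.014 m and z of cheese_red in the frame of disc_4 between 0.001 and 0.009 m and horizontal distance between cheese_yellow and disc_3 below 0.014 m and z of cheese_yellow in the frame of disc_3 between 0.001 and 0.009 m and horizontal distance between cheese_green and disc_2 below 0.014 m and z of cheese_green in the frame of disc_2 between 0.001 and 0.009 m and horizontal distance between cheese_black and disc_1 below 0.014 m and z of cheese_black in the frame of disc_1 between 0.001 and 0.009 m and horizontal distance between crown and disc_4 below 0.12 m)) and angle between each of cheese_red, cheese_yellow, cheese_green, cheese_black's own z axis and vertical below 0.12 rad and linear speed of each of cheese_red, cheese_yellow, cheese_green, cheese_black below 0.03 m/s and angular speed of each of cheese_red, cheese_yellow, cheese_green, cheese_black below 0.3 rad/s); the robot touches nothing.
It fails at once if the honey jar is shifted by more than 30 mm or tipped (distance of honey_jar from where it was at the start of the episode above 0.03 m or angle between honey_jar's own z axis and vertical above 0.5 rad).
It also fails if it takes over 104 s, if anything falls off the work surface, if the arm or the gripper's body presses on something with over 40 N, if the wrist force passes 120 N, or if a joint passes its speed limit or range.

### The arm

A 6-joint arm with a two-finger parallel gripper is mounted at the origin on the work surface. World frame = base frame: x ahead of the robot, y to its left, z up, the work surface at z = 0. Lengths are in mm, angles in degrees, forces in N, time in s.
With the tool pointing down it reaches from about 300 to 850 mm from the base axis. Payload 4.2 kg.
Tool frame: the origin (TCP) lies between the finger pads; the fingertips stand 22 mm ahead of it and the grasp point (between the pads) lies 3 mm ahead of it; z points along the fingers, y is the direction in which the jaws open and shut (so a half turn about z gives the same grasp; the last joint's range is limited). The gripper opens to 91 mm and grips with 3 to 60 N. Pads are 32 mm wide; open, the fingers measure 118 mm over their backs; the gripper's body (76 mm by 178 mm) begins 60 mm behind the grasp point.
Start: joints at [-72.135, 18.312, 89.639, -0, 72.044, -1.146], TCP at [187.307, -543.652, 235.976] pointing down, gripper open.
Joint ranges: [-177.97, 177.97], [-48.28, 115.42], [12.27, 149.76], [-77.06, 257.06], [2.81, 150.46], [-146.56, 146.56]. Speed limits (degrees/s): [147.25, 147.25, 180, 180, 180, 180].

### API

Orientations are given as [roll, pitch, yaw] about the fixed x, y, z axes, in that order (R = Rz(yaw) Ry(pitch) Rx(roll)).
In Python, from workcell import * gives the robot as it stands.
- The arm moves only by the shell command python3 -m jog 'ROWS' [OPENING] [FORCE]. ROWS is text: rows parted by semicolons, each of 6 numbers parted by spaces: the shift along the tool's x, y, z in units of 0.5 m (1.0 is 0.5 m), then the turn, a rotation vector about the tool's x, y, z in units of pi/2 rad (1.0 is pi/2 rad). A call has 1 to 20 rows; each row is the pose to reach, as a shift and turn from the pose measured when the call began, along the tool's axes at that moment; what a row does not reach only later rows make up. A row lasts 1/12 s, in which the tool goes at most 41.7 mm and 7.16 degrees, less where a joint would pass 70% of its speed; a pose out of reach is approached as far as the arm can. A call with a number of a shift or a turn outside -1 to 1 is refused whole. A call with a gripper value outside its range is refused whole. OPENING is the opening, from -1 (shut) to 1 (fully open), set as the call begins (- or left out, the last holds). The fingers move at their own pace and stop on an object; FORCE is the grip in N (left out, the last holds). Time passes only in rows, so rows that repeat a pose let the fingers close. It gives the time, the measured TCP pose, the force and the opening at its end, in the units of the state.
- state(): the state, without advancing time (a new reading comes with each control period).
- grab_frame(name): name is "scene" or "top" or "wrist"; returns the picture (420x560x3 uint8, red, green, blue); there is no depth.
- calibration(name): a dict with "mtx" (3x3 intrinsics, pixels), "rvec" (rotation vector, rad) and "tvec" (3), from world to camera coordinates, as OpenCV has them. Camera axes: x right, y down, z forward; pixel columns grow to the right and rows downward; lengths in mm; the calibration is good to about 2 mm. A picture is of the moment at which its call begins: read the wrist's pose just before it. calibration takes no time and is no camera call; for the wrist camera it gives the pose at the moment of the call.
- job_done(): hands the job in, once; it reports no verdict.
Trained networks look in the newest picture that a camera, given by its name, has taken for a name from the list of things; names that differ only in an ending like _2 or _b are one class to them, and where a whole thing is asked for, a point or a joint stands for the part that bears it (a point fixed in the world has none). Each returns a list of dicts, best first, with "confidence" (0 to 1); they miss things now and then, are a little off and sometimes report something else, mostly with a low value. They report only what shows in the picture. A call takes as long as a camera call. They do not tell look-alikes from the thing itself.
- spot_in(query, camera): "rect" ([left, top, right, bottom] in pixels, round what is visible of it).
- tip_of(query, camera): "location" ([column, row] in pixels: a listed point, or the origin of a listed thing).
The state is a dict: "time_s": time; "qpos": joint angles; "qvel": joint speeds; "effort": joint torques, N m; "ee_pos": TCP position; "ee_rot": TCP orientation; "force": force on the tool from outside, world axes, zero at the start; "torque": the same for the moment, N m; "gripper_width": finger opening in mm.
Only numpy, scipy, OpenCV 4.12 (cv2) and the standard library are available. Lean on these libraries where they do the work, as an engineer would, in place of code of your own. Each camera call takes 0.05 s, during which the arm holds its last target. There are 200 camera calls.

## Working session

There is one attempt and no reset: what is moved stays moved. The work goes in short steps, Python scripts to look and compute and a shell command to move; the robot and the scene stay as the last step left them, time stands still between calls to the robot, and variables do not carry over. Pictures are saved under pics/ and viewed, about 12 in all and at most 16, crops included, and the job is handed in when it is done.

```bash
mkdir -p pics; python3 - <<'E'
from workcell import *
import cv2
s=state();print(s)
for n in("scene","top"):
    f=grab_frame(n);cv2.imwrite(f"pics/{n}0.png",f[:,:,::-1])
    for q in("cheese_red","cheese_yellow","cheese_green","cheese_black","disc_1","crown","honey_jar"):
        print(n,q,[(d["rect"],round(d["confidence"],2)) for d in spot_in(q,n)][:5],[(d["location"],round(d["confidence"],2)) for d in tip_of(q,n)][:5])
print(state()["time_s"])
E
```

```text
{'time_s': 0.0, 'qpos': array([-7.21350091e+01,  1.83522702e+01,  8.97072225e+01, -2.42370591e-05,
        7.20432369e+01, -1.14440750e+00]), 'qvel': array([ 0.02348434, -0.10378309,  0.03834847, -0.04680947,  0.12352184,
        0.01602785]), 'effort': array([ 8.51757650e-04, -4.12456870e+01, -2.31975693e+01,  7.29713473e-02,
        4.58960503e-02, -1.33283406e-04]), 'ee_pos': array([ 187.1616921 , -543.19028537,  235.10840597]), 'ee_rot': array([-1.79897290e+02, -2.02871373e-03,  1.90094041e+01]), 'force': array([-0.60475058, -0.55768228,  0.9577112 ]), 'torque': array([-0.03186938, -0.03401107, -0.02221202]), 'gripper_width': 90.85395664017041}
scene cheese_red [([321.3, 187.1, 351.7, 235.4], 0.69), ([183.1, 176.3, 220.9, 198.1], 0.69), ([359.5, 248.2, 385.0, 280.9], 0.46)] [([332.1, 221.3], 0.98), ([370.5, 268.7], 0.69)]
scene cheese_yellow [([380.7, 288.9, 417.1, 337.7], 0.75)] [([395.8, 323.3], 0.96)]
scene cheese_green [([269.5, 164.8, 295.2, 199.8], 0.94)] [([281.9, 188.5], 0.8), ([274.0, 323.2], 0.17)]
scene cheese_black [([421.2, 245.4, 444.0, 275.8], 0.55)] [([433.8, 265.
[... 553 characters left out ...]
21.9, 220.3, 152.5, 252.3], 0.91)] [([139.3, 237.1], 0.92)]
top cheese_green [([292.5, 224.3, 316.5, 246.8], 0.89)] [([302.0, 236.2], 0.98)]
top cheese_black [([150.4, 282.4, 172.1, 301.1], 0.92), ([176.3, 238.9, 200.4, 260.3], 0.59)] [([163.4, 293.3], 0.81), ([187.9, 250.5], 0.57)]
top disc_1 [([328.4, 161.5, 355.8, 191.6], 0.95), ([244.6, 152.0, 272.5, 182.8], 0.67), ([283.6, 158.7, 316.0, 185.2], 0.57), ([209.2, 147.2, 234.4, 175.6], 0.55)] [([299.5, 171.3], 0.87), ([224.3, 163.6], 0.85), ([341.0, 173.4], 0.58), ([260.4, 167.7], 0.56)]
top crown [([166.4, 143.4, 196.5, 175.3], 0.97)] [([303.3, 236.5], 0.36)]
top honey_jar [([399.6, 230.0, 425.1, 249.8], 0.86)] [([407.6, 241.8], 0.94)]
1.5
```

```bash
cat > h.py <<'E'
import numpy as np,cv2
from workcell import *
def pix2w(n,uv,z,cal=None):
    c=cal or calibration(n); R=cv2.Rodrigues(np.array(c["rvec"],float))[0]; t=np.array(c["tvec"],float).ravel()
    d=R.T@np.linalg.inv(np.array(c["mtx"]))@np.array([uv[0],uv[1],1.]); o=-R.T@t
    return (o+d*(z-o[2])/d[2])[:2].round(1)
def rows(target,yaw):
    "shift (units) and turn needed from the measured pose to a tool-down pose at target/yaw"
    from scipy.spatial.transform import Rotation as Ro
    s=state();R=Ro.from_euler('xyz',s["ee_rot"],degrees=True)
    T=Ro.from_euler('xyz',[180,0,yaw],degrees=True)
    return (R.inv().apply(np.array(target)-s["ee_pos"])/500).round(4),((R.inv()*T).as_rotvec()/(np.pi/2)).round(4)
E
python3 - <<'E'
from h import *
a=cv2.imread("pics/scene0.png");b=cv2.imread("pics/top0.png")
cv2.imwrite("pics/t0.png",cv2.resize(b[110:330,80:460],(800,463),interpolation=cv2.INTER_CUBIC))
for q,uv,z in [("red",(243.2,251.9),0),("yellow",(139.3,237.1),0),("green",(302,236.2),0),("black",(163.4,293.3),0),("black2",(187.9,250.5),0),("jar",(407.6,241.8),0),("crown~",(181.5,159.3),30)]+[("disc",u,8) for u in [(341,173.4),(299.5,171.3),(260.4,167.7),(224.3,163.6)]]: print("top",q,pix2w("top",uv,z))
for q,uv,z in [("red",(332.1,221.3),0),("yellow",(395.8,323.3),0),("green",(281.9,188.5),0),("black",(433.8,265.1),0),("?",(371,270),0),("jar",(237.3,130.3),0),("crown",(274.8,325.1),8)]+[("disc",u,8) for u in [(202.4,185.6),(217.5,217.3),(232,247.1),(255,286.4)]]: print("scene",q,pix2w("scene",uv,z))
E
```

```text
top red [424.5  67.1]
top yellow [462.3 302.7]
top green [457.9 -67.6]
top black [335.3 246.1]
top black2 [429.9 192.4]
top jar [ 440.7 -309.7]
top crown~ [635.  203.8]
top disc [ 601.7 -161.6]
top disc [608.1 -65.3]
top disc [618.   25.2]
top disc [629.  108.7]
scene red [420.5  54.3]
scene yellow [462.2 298.3]
scene green [456.  -77.7]
scene black [326.3 240.1]
scene ? [429.3 189.3]
scene jar [ 443.  -303.7]
scene crown [636.6 200.7]
scene disc [ 596.3 -166.3]
scene disc [609.5 -67.7]
scene disc [620.2  15.4]
scene disc [626.8 116. ]
```

View pics/scene0.png

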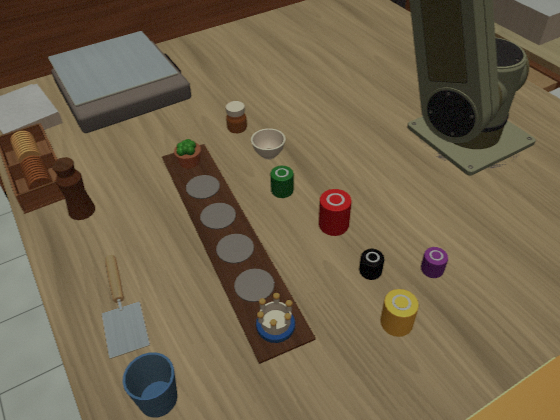

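View pics/t0.png

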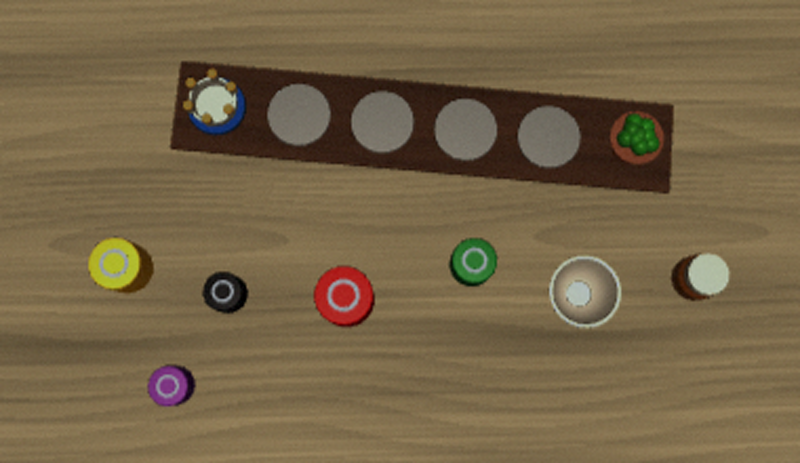

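The crown is at the left end (t0 crop 215,105), so red goes on disc_1. The black cheese is at scene (371,264) / top (188,250). The purple look-alike at scene (434,262) / top (163,293) is ruled out; the crop shows the colours clearly. Next I'll refine the positions from the white rings and the grey discs.

```bash
python3 - <<'E'
from h import *
b=cv2.imread("pics/top0.png");S=cv2.resize(b,None,fx=4,fy=4,interpolation=cv2.INTER_CUBIC);h=cv2.cvtColor(S,cv2.COLOR_BGR2HSV).astype(int)
def cen(m,c,r):
    y,x=np.mgrid[:m.shape[0],:m.shape[1]]/4.-.375
    k=m&(np.hypot(x-c[0],y-c[1])<r); 
    p=np.argwhere(k)[:,::-1].astype(np.float32)
    (u,v),rad=cv2.minEnclosingCircle(p); me=p.mean(0)
    return me/4-.375,np.array([u,v])/4-.375,rad/4,k.sum()/16
t=lambda x,y:(80+x*.475,110+y*.475)
for q,c,z in [("red",t(343,295),70),("yellow",t(114,263),60),("green",t(474,260),50),("black",t(223,291),40)]:
    a=cen((h[...,1]<110)&(h[...,2]>(85 if q=='black' else 110)),c,7); print(q,a,pix2w("top",a[0],z),pix2w("top",a[1],z))
for i,c in enumerate([t(299,114),t(382,121),t(465,128),t(548,136)]):
    a=cen((h[...,1]<50),c,19); print("disc",i+1,a,pix2w("top",a[0],12),pix2w("top",a[1],12))
E
```

```text
red (array([243.3798 , 250.58315], dtype=float32), array([242.92602539, 250.125     ]), 6.991189479827881, np.float64(55.25)) [422.8  63.3] [423.7  64.3]
yellow (array([134.17892, 234.82675], dtype=float32), array([133.875, 234.75 ]), 6.969825744628906, np.float64(66.0625)) [461.5 298.1] [461.7 298.8]
green (array([305.04987, 233.2924 ], dtype=float32), array([305.16271973, 233.28701782]), 6.504506587982178, np.float64(77.375)) [459.4 -70.8] [459.4 -71. ]
black (array([185.37045, 247.92915], dtype=float32), array([185.26179504, 247.90093994]), 5.51709508895874, np.float64(48.1875)) [432.9 191.5] [432.9 191.7]
disc 1 (array([221.55602, 164.04924], dtype=float32), array([221.53363037, 163.95822144]), 14.890658378601074, np.float64(667.0)) [627.1 114.7] [627.3 114.7]
disc 2 (array([261.21024, 167.54836], dtype=float32), array([261.18136597, 167.45727539]), 14.769059181213379, np.float64(659.5)) [617.4  23.3] [617.6  23.3]
disc 3 (array([300.7605 , 171.06349], dtype=float32), array([300.70968628, 171.0990448 ]), 14.840291976928711, np.float64(663.5)) [607.7 -68. ] [607.6 -67.8]
disc 4 (array([340.26187, 174.61707], dtype=float32), array([340.25003052, 174.7333374 ]), 14.870071411132812, np.float64(663.375)) [ 597.9 -159.2] [ 597.7 -159.1]
```

```bash
python3 -c "
from h import *
print(rows((423,63.5,140),84))"
```

```text
(array([ 0.8412, -0.9946,  0.1919]), array([ 1.000e-04,  0.000e+00, -7.221e-01]))
```

```bash
R=x; python3 -m jog '0.841 -0.995 0.19 0 0 -0.722; 0.841 -0.995 0.19 0 0 -0.722; 0.841 -0.995 0.19 0 0 -0.722; 0.841 -0.995 0.19 0 0 -0.722; 0.841 -0.995 0.19 0 0 -0.722; 0.841 -0.995 0.19 0 0 -0.722; 0.841 -0.995 0.19 0 0 -0.722; 0.841 -0.995 0.19 0 0 -0.722; 0.841 -0.995 0.19 0 0 -0.722; 0.841 -0.995 0.19 0 0 -0.722; 0.841 -0.995 0.19 0 0 -0.722; 0.841 -0.995 0.19 0 0 -0.722; 0.841 -0.995 0.19 0 0 -0.722; 0.841 -0.995 0.19 0 0 -0.722; 0.841 -0.995 0.19 0 0 -0.722; 0.841 -0.995 0.19 0 0 -0.722; 0.841 -0.995 0.19 0 0 -0.722; 0.841 -0.995 0.19 0 0 -0.722; 0.841 -0.995 0.19 0 0 -0.722; 0.841 -0.995 0.19 0 0 -0.722' 1 20; python3 - <<'E'
from h import *
print(rows((423,63.5,38),84)); c=calibration("wrist"); cv2.imwrite("pics/w1.png",grab_frame("wrist")[:,:,::-1])
d=tip_of("cheese_red","wrist");print([(x["location"],x["confidence"],pix2w("wrist",x["location"],0,c)) for x in d])
d=spot_in("cheese_red","wrist");print(d)
E
```

```text
time_s: 3.17
ee_pos: [422.4, 62.7, 141.1]
ee_rot: [-180.0, 0.0, 83.9]
force: [-0.4, -0.2, 1.0]
gripper_width: 91.0
(array([0.0018, 0.0011, 0.2061]), array([-0.0001,  0.0003, -0.0009]))
[([282.4, 212.0], 0.98, array([425. ,  62.4]))]
[{'rect': [241.2, 178.9, 320.9, 268.0], 'confidence': 0.62}]
```

```bash
python3 -m jog '0.002 0.001 0.06 0 0 0; 0.002 0.001 0.12 0 0 0; 0.002 0.001 0.17 0 0 0; 0.002 0.001 0.206 0 0 0; 0.002 0.001 0.206 0 0 0; 0.002 0.001 0.206 0 0 0'; python3 -m jog '0 0 0 0 0 0;0 0 0 0 0 0;0 0 0 0 0 0;0 0 0 0 0 0;0 0 0 0 0 0;0 0 0 0 0 0;0 0 0 0 0 0;0 0 0 0 0 0' -1 25; python3 -m jog '0 0 0 0 0 0;0 0 -0.03 0 0 0;0 0 -0.07 0 0 0;0 0 -0.1 0 0 0;0 0 -0.1 0 0 0;0 0 -0.1 0 0 0'; python3 -c "
from h import *
print(rows((627.2,114.7,90),84))"
```

```text
time_s: 3.82
ee_pos: [422.9, 62.9, 38.0]
ee_rot: [-179.9, 0.0, 83.8]
force: [0.6, 0.6, 0.3]
gripper_width: 91.3
time_s: 4.48
ee_pos: [423.3, 62.9, 38.6]
ee_rot: [180.0, 0.0, 83.8]
force: [-0.6, -0.4, 7.0]
gripper_width: 59.5
time_s: 4.98
ee_pos: [423.4, 63.0, 88.6]
ee_rot: [180.0, 0.0, 83.8]
force: [-1.2, -0.5, -2.3]
gripper_width: 59.8
(array([ 0.1468,  0.3942, -0.0025]), array([ 0.0005,  0.0001, -0.0021]))
```

```bash
python3 -m jog '0.01 0.027 0 0 0 0;0.03 0.08 0 0 0 0;0.053 0.141 0 0 0 0;0.075 0.2 0 0 0 0;0.097 0.26 0 0 0 0;0.119 0.32 0 0 0 0;0.138 0.37 0 0 0 0;0.147 0.394 0 0 0 0;0.147 0.394 0 0 0 0;0.147 0.394 0 0 0 0;0.147 0.394 0 0 0 0'; python3 -c "
from h import *
print(rows((627.2,114.7,51.5),84))
c=calibration('wrist');cv2.imwrite('pics/w2.png',grab_frame('wrist')[:,:,::-1])"
```

```text
time_s: 5.9
ee_pos: [625.1, 114.5, 87.0]
ee_rot: [-179.8, 0.1, 83.8]
force: [-0.0, -0.2, -2.3]
gripper_width: 59.9
(array([0.001 , 0.0044, 0.0709]), array([-0.0023,  0.0009, -0.0021]))
```

View pics/w2.png

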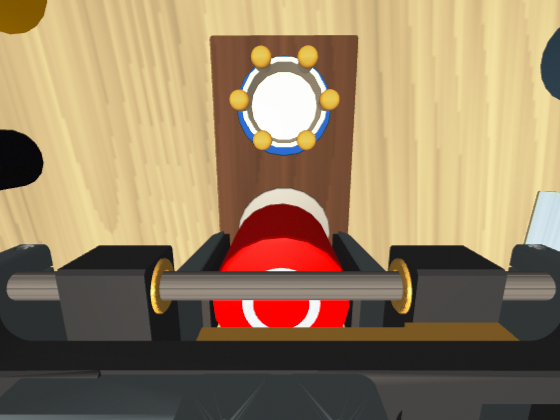

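The wrist picture shows the red cheese held upright (283,290) over a disc, with the crown beyond it at (284,105). Lowering and releasing.

```bash
python3 -m jog '0.001 0.004 0.03 0 0 0;0.001 0.004 0.055 0 0 0;0.001 0.004 0.068 0 0 0;0.001 0.004 0.071 0 0 0;0.001 0.004 0.071 0 0 0;0.001 0.004 0.071 0 0 0;0.001 0.004 0.071 0 0 0'; python3 -m jog '0 0 0 0 0 0;0 0 0 0 0 0;0 0 0 0 0 0;0 0 0 0 0 0;0 0 0 0 0 0;0 0 0 0 0 0' 1;  python3 -m jog '0 0 -0.05 0 0 0;0 0 -0.12 0 0 0;0 0 -0.18 0 0 0;0 0 -0.2 0 0 0;0 0 -0.2 0 0 0'; python3 -c "
from h import *
print(rows((461.6,298.4,140),84))"
```

```text
time_s: 6.53
ee_pos: [627.6, 114.7, 52.8]
ee_rot: [-179.9, 0.0, 83.8]
force: [0.2, 0.1, -2.0]
gripper_width: 59.8
time_s: 7.03
ee_pos: [627.6, 114.7, 52.9]
ee_rot: [-179.9, 0.0, 83.8]
force: [-0.6, 0.1, 0.1]
gripper_width: 91.5
time_s: 7.45
ee_pos: [629.6, 115.1, 156.3]
ee_rot: [179.7, -0.1, 83.8]
force: [0.2, -0.5, -0.7]
gripper_width: 91.0
(array([ 0.3282, -0.3737,  0.0309]), array([ 0.0036, -0.0008, -0.0022]))
```

```bash
python3 -m jog '0.328 -0.374 0.03 0.003 0 0;0.328 -0.374 0.03 0.003 0 0;0.328 -0.374 0.03 0.003 0 0;0.328 -0.374 0.03 0.003 0 0;0.328 -0.374 0.03 0.003 0 0;0.328 -0.374 0.03 0.003 0 0;0.328 -0.374 0.03 0.003 0 0;0.328 -0.374 0.03 0.003 0 0;0.328 -0.374 0.03 0.003 0 0;0.328 -0.374 0.03 0.003 0 0;0.328 -0.374 0.03 0.003 0 0'; python3 - <<'E'
from h import *
c=calibration("wrist"); grab_frame("wrist")
d=tip_of("cheese_yellow","wrist");print([(x["location"],x["confidence"],pix2w("wrist",x["location"],0,c)) for x in d])
print(rows((461.6,298.4,33),84))
E
```

```text
time_s: 8.37
ee_pos: [462.3, 297.3, 140.0]
ee_rot: [180.0, -0.0, 83.7]
force: [0.8, 0.2, -0.2]
gripper_width: 91.2
[([280.5, 209.7], 0.62, array([463.5, 299.8]))]
(array([ 0.0016, -0.0017,  0.2145]), array([ 0.0006, -0.0007, -0.0034]))
```

```bash
python3 -m jog '0.002 0 0.06 0 0 0; 0.003 0 0.12 0 0 0; 0.003 0 0.17 0 0 0; 0.003 0 0.205 0 0 0; 0.003 0 0.214 0 0 0; 0.003 0 0.214 0 0 0; 0.003 0 0.214 0 0 0'; python3 -m jog '0 0 0 0 0 0;0 0 0 0 0 0;0 0 0 0 0 0;0 0 0 0 0 0;0 0 0 0 0 0;0 0 0 0 0 0;0 0 0 0 0 0;0 0 0 0 0 0' -1 25; python3 -m jog '0 0 0 0 0 0;0 0 -0.03 0 0 0;0 0 -0.08 0 0 0;0 0 -0.14 0 0 0;0 0 -0.2 0 0 0;0 0 -0.25 0 0 0;0 0 -0.26 0 0 0;0 0 -0.26 0 0 0'; python3 -c "
from h import *
print(rows((617.5,23.3,163),84))"
```

```text
time_s: 9.05
ee_pos: [463.4, 299.0, 33.9]
ee_rot: [179.9, -0.1, 83.7]
force: [-0.8, 0.1, -0.2]
gripper_width: 91.1
time_s: 9.72
ee_pos: [463.0, 299.0, 34.2]
ee_rot: [179.9, -0.1, 83.6]
force: [-2.4, 0.1, 4.3]
gripper_width: 53.4
time_s: 10.38
ee_pos: [463.8, 299.3, 165.4]
ee_rot: [179.7, -0.2, 83.6]
force: [0.3, -0.3, -2.8]
gripper_width: 53.9
(array([-0.5146,  0.3666,  0.0045]), array([ 0.0029, -0.0025, -0.0039]))
```

```bash
python3 -m jog '-0.03 0.02 0 0 0 0;-0.08 0.057 0 0 0 0;-0.14 0.1 0 0 0 0;-0.2 0.142 0 0 0 0;-0.26 0.185 0 0 0 0;-0.32 0.228 0 0 0 0;-0.38 0.27 0 0 0 0;-0.44 0.313 0 0 0 0;-0.49 0.35 0 0 0 0;-0.515 0.367 0 0 0 0;-0.515 0.367 0.003 0.003 -0.002 -0.004;-0.515 0.367 0.003 0.003 -0.002 -0.004;-0.515 0.367 0.003 0.003 -0.002 -0.004'; python3 -c "
from h import *
print(rows((617.5,23.3,47),84))"
```

```text
time_s: 11.47
ee_pos: [616.4, 24.1, 162.1]
ee_rot: [-179.8, -0.1, 84.0]
force: [-0.1, -0.1, -1.7]
gripper_width: 53.1
(array([-0.0016,  0.0032,  0.2303]), array([-0.0024, -0.0007,  0.0004]))
```

```bash
python3 -m jog '-0.001 0.003 0.04 0 0 0;-0.001 0.002 0.1 0 0 0;-0.001 0.002 0.16 0 0 0;-0.001 0.002 0.205 0 0 0;-0.001 0.002 0.225 0 0 0;-0.001 0.002 0.23 0 0 0;-0.001 0.002 0.23 0 0 0;-0.001 0.002 0.23 0 0 0;-0.001 0.002 0.23 0 0 0'; python3 -m jog '0 0 0 0 0 0;0 0 0 0 0 0;0 0 0 0 0 0;0 0 0 0 0 0;0 0 0 0 0 0;0 0 0 0 0 0' 1;  python3 -m jog '0 0 -0.05 0 0 0;0 0 -0.12 0 0 0;0 0 -0.18 0 0 0;0 0 -0.2 0 0 0;0 0 -0.2 0 0 0'; python3 -c "
from h import *
print(rows((459.4,-70.9,140),84))"
```

```text
time_s: 12.22
ee_pos: [617.6, 24.1, 48.2]
ee_rot: [-179.9, -0.1, 84.1]
force: [-0.3, -0.1, -1.6]
gripper_width: 53.3
time_s: 12.72
ee_pos: [617.7, 24.1, 48.3]
ee_rot: [-179.9, -0.1, 84.1]
force: [0.2, 0.3, 0.6]
gripper_width: 89.7
time_s: 13.13
ee_pos: [619.6, 23.9, 151.6]
ee_rot: [179.7, -0.1, 84.1]
force: [0.3, 0.8, -0.0]
gripper_width: 90.8
(array([-0.2218, -0.2992,  0.021 ]), array([ 0.0033, -0.0014,  0.0007]))
```

```bash
python3 -m jog '-0.222 -0.299 0.02 0.003 0 0;-0.222 -0.299 0.02 0.003 0 0;-0.222 -0.299 0.02 0.003 0 0;-0.222 -0.299 0.02 0.003 0 0;-0.222 -0.299 0.02 0.003 0 0;-0.222 -0.299 0.02 0.003 0 0;-0.222 -0.299 0.02 0.003 0 0;-0.222 -0.299 0.02 0.003 0 0;-0.222 -0.299 0.02 0.003 0 0'; python3 - <<'E'
from h import *
c=calibration("wrist"); grab_frame("wrist")
d=tip_of("cheese_green","wrist");print([(x["location"],x["confidence"],pix2w("wrist",x["location"],0,c)) for x in d])
print(rows((459.4,-70.9,30),84))
E
```

```text
time_s: 13.88
ee_pos: [460.7, -70.6, 140.1]
ee_rot: [180.0, -0.1, 84.1]
force: [-0.3, 0.6, 0.7]
gripper_width: 91.2
[([276.2, 218.2], 0.63, array([456.8, -75.8]))]
(array([-0.0015, -0.0022,  0.2204]), array([ 0.0004, -0.0015,  0.0014]))
```

```bash
python3 -m jog '-0.003 -0.003 0.06 0 0 0; -0.004 -0.003 0.12 0 0 0; -0.004 -0.003 0.17 0 0 0; -0.004 -0.003 0.21 0 0 0; -0.004 -0.003 0.22 0 0 0; -0.004 -0.003 0.22 0 0 0; -0.004 -0.003 0.22 0 0 0'; python3 -m jog '0 0 0 0 0 0;0 0 0 0 0 0;0 0 0 0 0 0;0 0 0 0 0 0;0 0 0 0 0 0;0 0 0 0 0 0;0 0 0 0 0 0;0 0 0 0 0 0;0 0 0 0 0 0' -1 25; python3 -m jog '0 0 0 0 0 0;0 0 -0.03 0 0 0;0 0 -0.08 0 0 0;0 0 -0.12 0 0 0;0 0 -0.14 0 0 0;0 0 -0.14 0 0 0'; python3 -c "
from h import *
print(rows((607.6,-67.9,100),84))
c=calibration('wrist');cv2.imwrite('pics/w3.png',grab_frame('wrist')[:,:,::-1])"
```

```text
time_s: 14.57
ee_pos: [459.8, -72.0, 30.5]
ee_rot: [179.9, -0.1, 84.2]
force: [-0.9, 0.1, 0.5]
gripper_width: 91.4
time_s: 15.32
ee_pos: [459.7, -72.0, 30.7]
ee_rot: [179.9, -0.1, 84.2]
force: [-0.8, -0.2, 3.3]
gripper_width: 48.0
time_s: 15.82
ee_pos: [461.1, -72.4, 102.6]
ee_rot: [179.7, -0.1, 84.2]
force: [0.2, -0.2, -0.8]
gripper_width: 47.6
(array([0.0388, 0.2904, 0.007 ]), array([ 0.0038, -0.0013,  0.0017]))
```

View pics/w3.png

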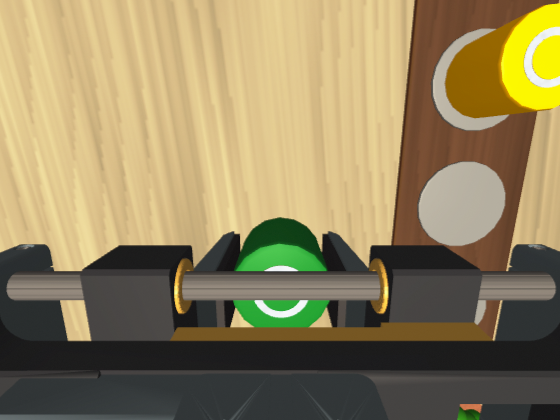

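Green is held at (281,288) and yellow stands on its disc at (475,80).

```bash
python3 -m jog '0.004 0.03 0 0 0 0;0.011 0.08 0 0 0 0;0.019 0.14 0 0 0 0;0.027 0.2 0 0 0 0;0.035 0.26 0 0 0 0;0.039 0.285 0 0 0 0;0.039 0.29 0.005 0.003 0 0;0.039 0.29 0.005 0.003 0 0;0.039 0.29 0.005 0.003 0 0'; python3 -c "
from h import *
print(rows((607.6,-67.9,43),84))"
```

```text
time_s: 16.62
ee_pos: [604.4, -67.5, 97.6]
ee_rot: [-179.7, -0.1, 84.2]
force: [-0.5, -0.6, -0.7]
gripper_width: 47.4
(array([-0.0004,  0.0071,  0.1092]), array([-0.0037, -0.0014,  0.0017]))
```

```bash
python3 -m jog '0 0.007 0.03 -0.003 0 0;0 0.007 0.07 -0.003 0 0;0 0.007 0.1 -0.003 0 0;0 0.007 0.109 -0.003 0 0;0 0.007 0.11 -0.003 0 0;0 0.007 0.11 -0.003 0 0;0 0.007 0.11 -0.003 0 0'; python3 -m jog '0 0 0 0 0 0;0 0 0 0 0 0;0 0 0 0 0 0;0 0 0 0 0 0;0 0 0 0 0 0;0 0 0 0 0 0' 1;  python3 -m jog '0 0 -0.05 0 0 0;0 0 -0.12 0 0 0;0 0 -0.18 0 0 0;0 0 -0.23 0 0 0;0 0 -0.25 0 0 0;0 0 -0.25 0 0 0'; python3 -c "
from h import *
print(rows((432.9,191.6,140),84))"
```

```text
time_s: 17.2
ee_pos: [606.8, -67.8, 42.8]
ee_rot: [-179.9, -0.1, 84.1]
force: [0.4, -0.6, -2.1]
gripper_width: 47.9
time_s: 17.7
ee_pos: [606.8, -67.8, 42.9]
ee_rot: [-179.9, -0.1, 84.1]
force: [0.4, 0.1, -0.1]
gripper_width: 84.8
time_s: 18.2
ee_pos: [608.5, -68.3, 170.6]
ee_rot: [179.8, -0.1, 84.1]
force: [0.2, -0.2, -0.8]
gripper_width: 90.8
(array([ 0.481 , -0.4026,  0.0604]), array([ 0.0028, -0.0013,  0.0016]))
```

```bash
python3 -m jog '0.481 -0.403 0.06 0.002 0 0;0.481 -0.403 0.06 0.002 0 0;0.481 -0.403 0.06 0.002 0 0;0.481 -0.403 0.06 0.002 0 0;0.481 -0.403 0.06 0.002 0 0;0.481 -0.403 0.06 0.002 0 0;0.481 -0.403 0.06 0.002 0 0;0.481 -0.403 0.06 0.002 0 0;0.481 -0.403 0.06 0.002 0 0;0.481 -0.403 0.06 0.002 0 0;0.481 -0.403 0.06 0.002 0 0;0.481 -0.403 0.06 0.002 0 0'; python3 - <<'E'
from h import *
c=calibration("wrist"); cv2.imwrite("pics/w4.png",grab_frame("wrist")[:,:,::-1])
d=tip_of("cheese_black","wrist");print([(x["location"],x["confidence"],pix2w("wrist",x["location"],0,c)) for x in d])
print(rows((432.9,191.6,27),84))
E
```

```text
time_s: 19.2
ee_pos: [433.2, 190.7, 139.6]
ee_rot: [180.0, -0.1, 84.1]
force: [0.3, 0.1, -0.2]
gripper_width: 91.0
[([171.0, 164.1], 0.82, array([337.9, 246.9])), ([280.6, 210.7], 0.62, array([434.3, 192.4]))]
(array([ 0.0014, -0.0013,  0.2258]), array([ 0.0007, -0.0011,  0.0004]))
```

View pics/w4.png

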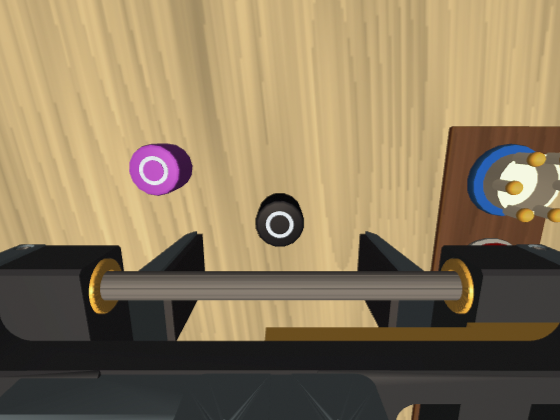

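The picture shows the black cheese (279,222) between the jaws and the purple look-alike well clear at (155,170).

```bash
python3 -m jog '0.002 0 0.06 0 0 0; 0.002 0 0.12 0 0 0; 0.002 0 0.17 0 0 0; 0.002 0 0.21 0 0 0; 0.002 0 0.225 0 0 0; 0.002 0 0.225 0 0 0; 0.002 0 0.225 0 0 0'; python3 -m jog '0 0 0 0 0 0;0 0 0 0 0 0;0 0 0 0 0 0;0 0 0 0 0 0;0 0 0 0 0 0;0 0 0 0 0 0;0 0 0 0 0 0;0 0 0 0 0 0;0 0 0 0 0 0;0 0 0 0 0 0' -1 25; python3 -m jog '0 0 0 0 0 0;0 0 -0.03 0 0 0;0 0 -0.08 0 0 0;0 0 -0.14 0 0 0;0 0 -0.2 0 0 0;0 0 -0.24 0 0 0;0 0 -0.25 0 0 0;0 0 -0.25 0 0 0'; python3 -c "
from h import *
print(rows((597.8,-159.2,155),84))"
```

```text
time_s: 19.88
ee_pos: [434.3, 191.6, 27.7]
ee_rot: [179.9, -0.1, 84.0]
force: [0.1, 1.2, 0.5]
gripper_width: 91.1
time_s: 20.72
ee_pos: [434.1, 191.7, 27.7]
ee_rot: [179.9, -0.1, 84.0]
force: [-0.3, -0.0, 1.4]
gripper_width: 41.4
time_s: 21.38
ee_pos: [434.7, 191.7, 153.8]
ee_rot: [179.8, -0.2, 84.0]
force: [-0.5, -0.1, -1.5]
gripper_width: 41.5
(array([-0.6638,  0.3979, -0.003 ]), array([ 0.0026, -0.0021, -0.0002]))
```

```bash
python3 -m jog '-0.03 0.018 0 0 0 0;-0.08 0.048 0 0 0 0;-0.14 0.084 0 0 0 0;-0.2 0.12 0 0 0 0;-0.26 0.156 0 0 0 0;-0.32 0.192 0 0 0 0;-0.38 0.228 0 0 0 0;-0.44 0.264 0 0 0 0;-0.5 0.3 0 0 0 0;-0.56 0.336 0 0 0 0;-0.61 0.366 0 0 0 0;-0.65 0.39 0 0 0 0;-0.664 0.398 0 0 0 0;-0.664 0.4 0 0.003 -0.002 0;-0.664 0.4 0 0.003 -0.002 0;-0.664 0.4 0 0.003 -0.002 0'; python3 -c "
from h import *
print(rows((597.8,-159.2,40.5),84))"
```

```text
time_s: 22.72
ee_pos: [598.0, -158.0, 152.5]
ee_rot: [-179.8, -0.1, 84.0]
force: [-0.2, 0.1, -0.4]
gripper_width: 41.1
(array([-0.0028,  0.0007,  0.2239]), array([-0.002 , -0.0008,  0.0004]))
```

```bash
python3 -m jog '-0.003 0 0.04 0 0 0;-0.003 0 0.1 0 0 0;-0.003 0 0.16 0 0 0;-0.003 0 0.2 0 0 0;-0.003 0 0.22 0 0 0;-0.003 0 0.224 0 0 0;-0.003 0 0.225 0 0 0;-0.003 0 0.225 0 0 0;-0.003 0 0.225 0 0 0'; python3 -m jog '0 0 0 0 0 0;0 0 0 0 0 0;0 0 0 0 0 0;0 0 0 0 0 0;0 0 0 0 0 0;0 0 0 0 0 0' 1;  python3 -m jog '0 0 -0.05 0 0 0;0 0 -0.12 0 0 0;0 0 -0.18 0 0 0;0 0 -0.24 0 0 0;0 0.05 -0.3 0 0 0;0 -0.05 -0.36 0 0 0;0 -0.13 -0.4 0 0 0;0 -0.21 -0.4 0 0 0;0 -0.29 -0.4 0 0 0;0 -0.37 -0.4 0 0 0;0 -0.4 -0.4 0 0 0;0 -0.4 -0.4 0 0 0;0 -0.4 -0.4 0 0 0'; python3 - <<'E'
from h import *
b=grab_frame("top")[:,:,::-1];b=np.ascontiguousarray(b);cv2.imwrite("pics/top5.png",b);cv2.imwrite("pics/t5.png",cv2.resize(b[110:330,80:460],(800,463),interpolation=cv2.INTER_CUBIC))
for q,z,t in [("cheese_red",12,(627.2,114.7)),("cheese_yellow",12,(617.5,23.3)),("cheese_green",12,(607.6,-67.9)),("cheese_black",12,(597.8,-159.2))]:
    print(q,t,[pix2w("top",x["location"],z) for x in tip_of(q,"top")])
print([pix2w("top",x["location"],0) for x in tip_of("honey_jar","top")])
cv2.imwrite("pics/s5.png",grab_frame("scene")[:,:,::-1])
E
```

```text
time_s: 23.47
ee_pos: [598.1, -159.1, 41.0]
ee_rot: [-179.9, -0.0, 84.1]
force: [-0.5, -0.5, -0.5]
gripper_width: 41.1
time_s: 23.97
ee_pos: [598.1, -159.1, 41.1]
ee_rot: [-179.9, -0.0, 84.1]
force: [0.5, 0.9, 0.4]
gripper_width: 78.3
time_s: 25.05
ee_pos: [398.5, -138.6, 241.9]
ee_rot: [180.0, -0.0, 84.0]
force: [-0.7, -0.0, -0.6]
gripper_width: 91.2
cheese_red (627.2, 114.7) [array([628.6, 116.4])]
cheese_yellow (617.5, 23.3) [array([617.6,  28.8])]
cheese_green (607.6, -67.9) [array([604.6, -64.5])]
cheese_black (597.8, -159.2) [array([335.2, 246.5]), array([ 599.7, -152.1])]
[]
```

View pics/t5.png

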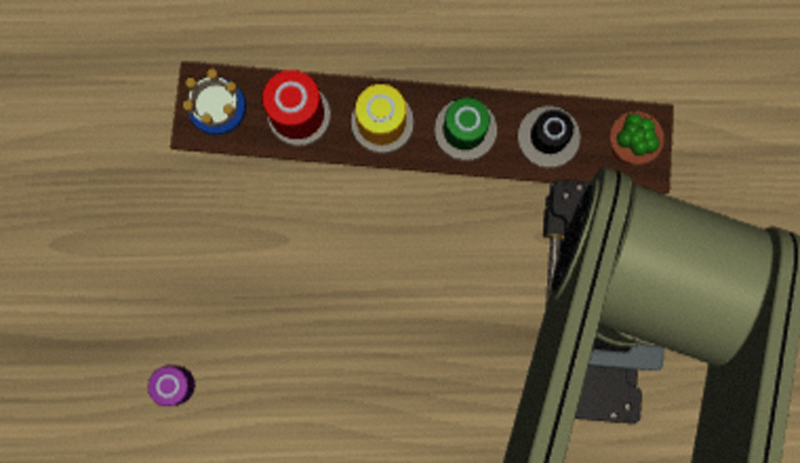

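View pics/s5.png

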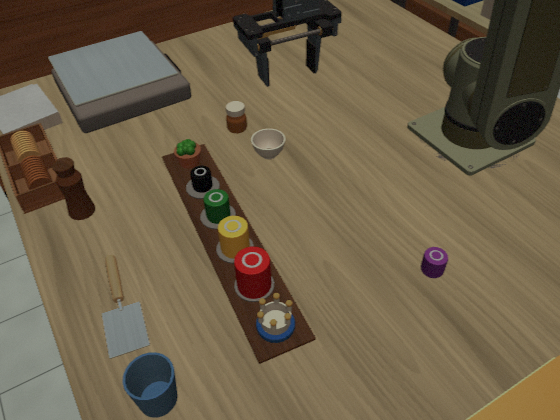

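All four cheeses stand on their discs in order from the crown: scene (254,275), (234,240), (217,210), (202,182). The jar (236,117) looks unmoved. The network is only good to a few mm, so I'll make one ring-based check before handing in.

```bash
python3 - <<'E'
from h import *
b=cv2.imread("pics/top5.png");S=cv2.resize(b,None,fx=4,fy=4,interpolation=cv2.INTER_CUBIC);h=cv2.cvtColor(S,cv2.COLOR_BGR2HSV).astype(int)
y,x=np.mgrid[:S.shape[0],:S.shape[1]]/4.-.375;ok=True
for q,c,z,t in [("red",(290,97),82,(627.2,114.7)),("yellow",(379,108),72,(617.5,23.3)),("green",(467,119),62,(607.6,-67.9)),("black",(554,127),52,(597.8,-159.2))]:
    c=(80+c[0]*.475,110+c[1]*.475)
    k=(h[...,1]<110)&(h[...,2]>(85 if q=='black' else 110))&(np.hypot(x-c[0],y-c[1])<7)
    p=pix2w("top",(x[k].mean(),y[k].mean()),z);e=np.hypot(*(p-t));print(q,p,e.round(1));ok&=e<8
if ok: print(job_done())
E
```

```text
red [625.7 116. ] 2.0
yellow [617.3  24.8] 1.5
green [607.5 -66.5] 1.4
black [ 598.2 -159.1] 0.4
the job is handed in; nothing more can be done
None
```

The four cheeses now stand upright on the slate discs in order of size: red next to the crown, then yellow, green and black. I handed the job in at about 26 s of the 104 s allowed.

- **Placing:** the last overhead picture, measured from the white rings, puts each cheese 0.4 to 2.0 mm from its disc's centre; the limit is 14 mm. The trained network's points were up to about 7 mm off the disc centres. I took that as its own error, since the ring measurement agreed with the arm's release positions.
- **Left alone:** the last scene picture shows the honey jar, the bowl and the purple look-alike where they started. The network did not find the jar in the last overhead picture, where the arm likely hid it, so the jar was checked by eye only.
- **At the end:** the gripper is open and the arm is clear of everything.

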